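# Empty the grinding-ball canister and heft it for leftovers

## Task

Pick the hooded canister up off its mat by the handle and tip its two metal grinding balls out of the spout into the tray; then bring it level and hold it still, clear of everything, to feel by its weight whether a ball is still caught inside. If it is, tip it over the tray again, turned to one side and then the other, until both balls lie in the tray. Finally put the empty canister back upright, in the middle of the mat and squared up with it; spill no ball outside the tray and leave the bottle, the fitting box and the wrench where they are.

Things in the scene. Friction and masses are not known exactly. Their poses are not given: they have to be found in the camera images.
- canister: loose closed steel canister with a hood (the balls inside cannot be seen from above) and a spout towards -x. Body 110 mm wide (y), 48 mm high, spanning x -25 to +48 mm; spout from x -25 to -56 mm. Empty mass exactly 0.250 kg. Origin: on the underside, on its midline (y = 0), z up when it stands
- lip (a point): middle of the outer edge of the canister's spout, at (-56, 0, 11.5) mm in the canister's frame. The spout is 52 mm wide, open on top, its floor rising outwards at 15 deg
- mouth (a point): middle of the spout's opening in the canister's front wall, at (-25, 0, 15) mm; 52 mm wide in the 104 mm wide inside. Beside it the front wall makes two square shoulders where balls can catch when it is tipped straight at 45 deg. Turned 20 to 35 deg about its own z either way (spout askew to the way of tipping), then tipped 45 deg, it lets the balls of one side out; the other way, the other side
- handle_top (a point): middle of the top edge of the canister's handle, at (8, 0, 90) mm in its frame. The handle is an upright black plate on the hood, 14 mm thick (x), 62 mm wide (y), from z = 48 to 90 mm: grasp it across its thickness from above
- ball_1: loose solid metal grinding ball (tungsten carbide), 24 mm diameter, 99 to 132 g; origin at its centre. Starts inside the canister
- ball_2: as ball_1
- tray: fixed open white plastic tray 160 (x) x 180 (y) mm, walls 3 mm thick and 30.5 mm high over the worktop, floor 3 mm thick; origin at the centre of its underside, on the worktop
- mat: fixed flat dark rubber mat 150 x 150 x 3 mm; origin at the centre of its underside, on the worktop. The canister starts on it
- reagent_bottle: bystander: brown reagent bottle, 47 mm diameter, 80 mm high; origin at its underside
- fitting_box: bystander: flat box with clear lid, 52 x 67 x 20 mm; origin at its underside
- wrench: bystander: small open-end wrench, 23 x 115 x 5 mm, lying flat; origin at its underside

How it is judged:
By the outcome, as a careful person would: the job done as asked, in the order asked, and still so for the second after the job is handed in, with the robot touching nothing.
It also fails if it takes over 72 s, if anything falls off the work surface, if the arm or the gripper's body presses on something with over 40 N, if the wrist force passes 120 N, or if a joint passes its speed limit or range.

## Robot

A 6-joint arm with a two-finger parallel gripper is mounted at the origin on a cart in front of the work surface, level with it; the furniture and walls round the work are solid. World frame = base frame: x ahead of the robot, y to its left, z up, the work surface at z = 0. Lengths are in m, angles in degrees, forces in N, time in s.
With the tool pointing down it reaches from about 0.25 to 0.725 m from the base axis. Payload 9.7 kg.
Tool frame: the origin (TCP) lies at the very end of the fingers, on their centre line; the grasp point (between the pads) lies grasp_offset behind it (grasp_offset is the distance from the TCP to the grasp point, in m); z points along the fingers, y is the line along which they close (so a half turn about z gives the same grasp; the last joint's range is limited). The gripper opens to 85 mm and grips with 20 to 120 N. Pads are 22 mm wide; open, the fingers measure 114 mm over their backs; the gripper's body (76 mm by 85 mm) begins 54 mm behind the grasp point. The pads swing forward as they close: fully open they stand 13 mm farther back than shut.
Start: joints at [0, 4.979, 10.078, 95.1, 0, 90], TCP at [0.55, -0, 0.231] pointing down, gripper open.
Joint ranges: [-179.16, 179.16], [-48.56, 103.87], [-65.8, 70.77], [-126.05, 130.52], [-82.76, 87.17], [-180, 180]. Speed limits (degrees/s): [127.2, 127.2, 147.25, 180, 180, 180].

## Interface

Orientations are given as [roll, pitch, yaw] about the fixed x, y, z axes, in that order (R = Rz(yaw) Ry(pitch) Rx(roll)).
In Python, from workcell import get_obs, camera, calibration, job_done, recognise, cut_out, mark_of, grasp_offset gives the robot as it stands.
- The arm moves only by the tool servo_tool, never from a script. Its argument "moves" is a list of rows, each a list of 3 entries, a list of its own where there are three numbers: the turn, a rotation vector about the tool's x, y, z in degrees, then the shift along the tool's x, y, z in m, then the opening in per cent of the stroke, from 0 (shut) to 100 (fully open). In form: [[[ax, ay, az], [x, y, z], claw], ...]. A call has 1 to 12 rows; each row shifts and turns the commanded pose from where the row before left it, along the tool's axes as they then stand; what a row does not reach is not made up. A row lasts 1/10 s, in which the tool goes at most 50 mm and 8.59 degrees, less where a joint would pass 70% of its speed; a pose out of reach is approached as far as the arm can. A call is refused whole if a number of a shift passes 0.05 or a number of a turn 8.59, either way. A call with a gripper value outside its range is refused whole. The fingers move at their own pace and stop on an object; "force" is the grip in N (left out, the last holds). Time passes only in rows, so rows that do not move let the fingers close. It gives the time, the measured TCP pose, the force, the opening and the grip force at its end, in the units of the state.
- get_obs(): the state, without advancing time (a new reading comes with each control period).
- camera(name): name is "scene" or "side" or "wrist"; returns (picture, depth): 480x640x3 uint8, red, green, blue; 480x640 float32, m along the optical axis (not along the pixel's ray), 0 where there is no reading.
- calibration(name): a dict with "camera_matrix" (3x3 intrinsics, pixels), "R" (3x3) and "t" (3): a world point X has camera coordinates R X + t. Camera axes: x right, y down, z forward; pixel columns grow to the right and rows downward; lengths in m; the calibration is good to about 2 mm. A picture is of the moment at which its call begins: read the wrist's pose just before it. calibration takes no time and is no camera call; for the wrist camera it gives the pose at the moment of the call.
- job_done(): hands the job in; it is judged then, once.
Trained networks look in the newest picture that a camera, given by its name, has taken for a name from the list of things; names that differ only in an ending like _2 or _b are one class to them, and where a whole thing is asked for, a point or a joint stands for the part that bears it (a point fixed in the world has none). Each returns a list of dicts, best first, with "score" (0 to 1); they miss things now and then, are a little off and sometimes report something else, mostly with a low value. They report only what shows in the picture. A call takes as long as a camera call.
- recognise(name, camera): "xyz" ([x, y, z] in m, in the coordinates of the camera as it stood for that picture, good to about 4 mm: the middle of the surface that is visible of it).
- cut_out(name, camera): "mask" (480x640 bool, what is visible of it).
- mark_of(name, camera): "xyz" ([x, y, z] in m, in the coordinates of the camera as it stood for that picture, good to about 4 mm: a listed point, or the origin of a listed thing).
The state is a dict: "time": time; "q": joint angles; "qd": joint speeds; "joint_efforts": joint torques, N m; "ee_pos": TCP position; "tcp_rot": TCP orientation; "wrist_force": force on the tool from outside, world axes, zero at the start; "torque": the same for the moment, N m; "opening": finger opening in m; "grasp_force": force on a finger pad.
Only numpy, scipy, OpenCV 4.12 (cv2) and the standard library are available. Lean on these libraries where they do the work, as an engineer would, in place of code of your own. Each camera call takes 0.05 s, during which the arm holds its last target. There are 200 camera calls.

## Working session

There is one attempt and no reset: what is moved stays moved. The work goes in short steps, Python scripts to look and compute and a tool call to move; the robot and the scene stay as the last step left them, time stands still between calls to the robot, and variables do not carry over. Pictures are saved under pics/ and viewed, at most 10 in all, crops included, and the job is handed in when it is done.

Besides the shell and the picture viewer there is one more tool, called as name([rows], argument=value, ...), one row to a line, values as JSON. servo_tool: Moves the arm, as the interface text tells. Its arguments: {"type":"object","properties":{"moves":{"type":"array"},"force":{"type":"number"}},"required":["moves"]}

```bash
mkdir -p pics
cat > h.py <<'E'
import numpy as np, cv2
from workcell import *
from scipy.spatial.transform import Rotation as Rn
def world(p,c):
    k=calibration(c); return np.array(k["R"]).T@(np.array(p)-np.array(k["t"]))
def cloud(mask,depth,c):
    k=calibration(c);K=np.array(k["camera_matrix"]);v,u=np.nonzero(mask&(depth>0));z=depth[v,u]
    P=np.c_[(u-K[0,2])/K[0,0]*z,(v-K[1,2])/K[1,1]*z,z]
    return (P-np.array(k["t"]))@np.array(k["R"])
E
python3 - <<'E'
from h import *
np.set_printoptions(precision=4,suppress=True)
o=get_obs();print(o, grasp_offset if not callable(grasp_offset) else grasp_offset())
ims=[]
for c in ["scene","side"]:
    im,d=camera(c);ims.append(im)
    for n in ["canister","lip","handle_top","tray","mat","reagent_bottle","fitting_box","wrench"]:
        r=mark_of(n,c)
        print(c,n,[(round(x["score"],2),world(x["xyz"],c).round(4)) for x in r[:2]])
cv2.imwrite("pics/a.png",cv2.resize(np.vstack(ims),None,fx=.62,fy=.62)[:,:,::-1])
E
```

```text
{'time': 0.0, 'q': array([-0.0012,  5.011 , 10.0334, 95.0996,  0.0008, 89.9984]), 'qd': array([0.0795, 0.0306, 0.0545, 0.0062, 0.0571, 0.1461]), 'joint_efforts': array([  0.0008, -52.0392,  46.4803,   0.0164,   0.    ,  -0.0001]), 'ee_pos': array([ 0.5498, -0.    ,  0.2306]), 'tcp_rot': array([-179.9228,   -0.0008,   90.0003]), 'wrist_force': array([-0.4532, -0.6134,  0.0767]), 'torque': array([ 0.0345, -0.015 ,  0.0129]), 'grasp_force': 0.0, 'opening': 0.08493021629603642} 0.0187
scene canister [(0.67, array([ 0.5083, -0.1068, -0.003 ])), (0.63, array([0.531 , 0.2535, 0.0019]))]
scene lip [(0.73, array([ 0.5106, -0.1561,  0.0097]))]
scene handle_top [(0.67, array([ 0.5182, -0.0922,  0.0844]))]
scene tray [(0.77, array([ 0.5429, -0.3722, -0.0008]))]
scene mat [(0.74, array([ 0.5192, -0.0967, -0.0056]))]
scene reagent_bottle [(0.96, array([ 0.7081, -0.1869, -0.0061]))]
scene fitting_box [(0.98, array([0.5329, 0.2527, 0.0044]))]
scene wrench [(0.65, array([ 0.4773,  0.1493, -0.0025]))]
side canister [(0.75, array([ 0.5163, -0.1028,  0.0045]))]
side lip [(0.97, array([ 0.5147, -0.1588,  0.0149]))]
side handle_top [(0.62, array([ 0.5161, -0.0964,  0.0961]))]
side tray [(0.96, array([ 0.5387, -0.3744,  0.0047]))]
side mat [(0.72, array([ 0.5197, -0.0944,  0.0036])), (0.59, array([ 0.5169, -0.0993,  0.092 ]))]
side reagent_bottle []
side fitting_box [(0.8, array([ 0.5373,  0.2538, -0.0022]))]
side wrench [(0.82, array([0.4826, 0.1477, 0.0021]))]
```

View pics/a.png

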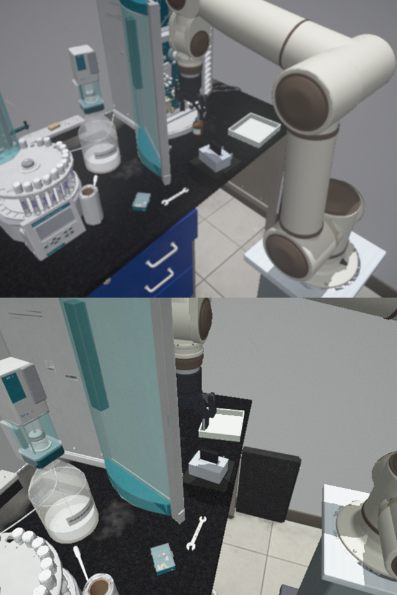

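The side view (lower half) has the canister near (208,465), with its spout toward the tray at (220,425), i.e. -y. The wrench is at (197,533) and the box at (163,558). I'll go above the handle with the jaws turned to close along y.

servo_tool([
  [[0,0,0],[-0.03,-0.01,0],100],
  [[0,0,0],[-0.035,-0.012,0],100],
  [[0,0,0],[-0.03,-0.011,0],100],
  [[0,0,-8.5],[0,0,0],100],
  [[0,0,-8.5],[0,0,0],100],
  [[0,0,-8.5],[0,0,0],100],
  [[0,0,-8.5],[0,0,0],100],
  [[0,0,-8.5],[0,0,0],100],
  [[0,0,-8.5],[0,0,0],100],
  [[0,0,-8.5],[0,0,0],100],
])

```text
time: 1.9
ee_pos: [0.517, -0.095, 0.2313]
tcp_rot: [180.0, 0.0, 149.8]
wrist_force: [0.9, 0.2, -0.9]
opening: 0.0852
grasp_force: 0.0
```

servo_tool([
  [[0,0,-8.5],[0,0,0],100],
  [[0,0,-8.5],[0,0,0],100],
  [[0,0,-8.5],[0,0,0],100],
  [[0,0,-5],[0,0,0],100],
  [[0,0,0],[0,0,0],100],
  [[0,0,0],[0,0,0],100],
])

```text
time: 2.5
ee_pos: [0.517, -0.095, 0.2313]
tcp_rot: [-180.0, 0.0, 179.8]
wrist_force: [0.0, -0.6, 0.5]
opening: 0.0854
grasp_force: 0.0
```

Run:
```python
from h import *
np.set_printoptions(precision=4,suppress=True)
o=get_obs();print({k:o[k] for k in ["time","q","ee_pos","tcp_rot","wrist_force"]})
c="wrist";im,d=camera(c)
for n in ["canister","lip","handle_top","mouth","mat","tray"]:
    r=mark_of(n,c); print(n,[(round(x["score"],2),world(x["xyz"],c).round(4)) for x in r[:2]])
for n in ["handle_top","canister","mat"]:
    r=cut_out(n,c)
    if not r: continue
    P=cloud(r[0]["mask"],d,c)
    z=np.percentile(P[:,2],95); 
    for lab,S in (("top",P[np.abs(P[:,2]-z)<.006]),("48",P[np.abs(P[:,2]-.051)<.006]),("mat",P[np.abs(P[:,2]-.003)<.005])):
        if len(S)<50: continue
        print(n,lab,len(S),z.round(4),"mean",S.mean(0).round(4),"rect",cv2.minAreaRect((S[:,:2]*1000).astype(np.float32)))
cv2.imwrite("pics/b.png",im[:,:,::-1])
```

```text
{'time': 2.5, 'q': array([-10.412 ,   1.6201,   6.5623,  94.9407,  -0.0013, -10.2539]), 'ee_pos': array([ 0.517 , -0.095 ,  0.2313]), 'tcp_rot': array([-179.9984,    0.0012,  179.8419]), 'wrist_force': array([ 0.0434, -0.6125,  0.5481])}
canister [(0.97, array([ 0.5196, -0.1069,  0.0036]))]
lip [(0.77, array([ 0.5132, -0.1599,  0.0182])), (0.64, array([ 0.5184, -0.096 ,  0.0968]))]
handle_top [(0.98, array([ 0.5158, -0.0939,  0.0923]))]
mouth [(0.88, array([ 0.5138, -0.1294,  0.0203]))]
mat []
tray [(0.7, array([ 0.5448, -0.3793,  0.0005])), (0.28, array([ 0.5122, -0.1287,  0.0196]))]
handle_top top 1702 0.0941 mean [ 0.518  -0.0962  0.0938] rect ((519.5322265625, -96.24217987060547), (14.09725284576416, 61.81480026245117), 82.62347412109375)
handle_top 48 11176 0.0941 mean [ 0.5156 -0.0938  0.0525] rect ((520.1826171875, -94.29728698730469), (76.0443115234375, 110.14321899414062), 82.71353149414062)
handle_top mat 80 0.0941 mean [ 0.5019 -0.1159  0.0048] rect ((528.3766479492188, -107.91552734375), (115.7653579711914, 130.4419403076172), 82.39241790771484)
canister top 1702 0.0941 m
[... 231 characters left out ...]
61719), (76.10981750488281, 110.1628646850586), 82.68955993652344)
canister mat 70 0.0941 mean [ 0.4972 -0.092   0.0048] rect ((528.2714233398438, -106.95526123046875), (114.05398559570312, 130.65255737304688), 82.25603485107422)
mat top 678 0.0814 mean [ 0.7127 -0.1875  0.0805] rect ((714.1867065429688, -187.89935302734375), (24.60845375061035, 25.62051773071289), 29.273862838745117)
mat 48 540 0.0814 mean [ 0.6985 -0.1826  0.0516] rect ((709.3431396484375, -184.7301025390625), (45.047760009765625, 35.680023193359375), 50.29139709472656)
mat mat 92 0.0814 mean [ 0.6971 -0.1832  0.0061] rect ((701.7720947265625, -182.20437622070312), (45.3846549987793, 18.546611785888672), 66.20421600341797)
```

View pics/b.png

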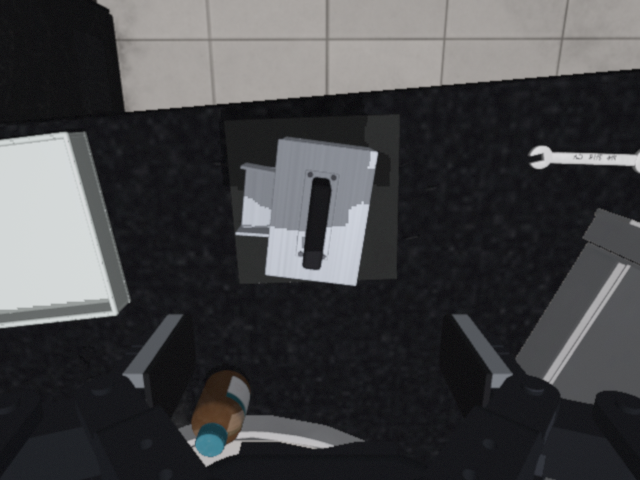

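The wrist view shows the handle at (317,223), with the canister yawed about 7° off -y. The mat corners are near (226,120), (399,115), (397,278) and (239,284), and the tray is on the left, slightly yawed. I'll fit the mat and tray from this same picture.

```bash
cat > mat.py <<'E'
from h import *
from scipy.optimize import minimize
def fitmat(im,d,x0=(.519,-.0955,0.)):
    k=calibration("wrist");K=np.array(k["camera_matrix"]);R=np.array(k["R"]);t=np.array(k["t"])
    P=cloud(d>0,d,"wrist");v,u=np.nonzero(d>0);g=cv2.GaussianBlur(cv2.cvtColor(im,cv2.COLOR_RGB2GRAY),(0,0),1.5).astype(float)
    s=(np.abs(P[:,2]-.002)<.007)&(np.hypot(P[:,0]-x0[0],P[:,1]-x0[1])<.14);P=P[s];I=np.minimum(g[v[s],u[s]],70)
    def f(p):
        c,n=np.cos(p[2]),np.sin(p[2]);D=P[:,:2]-p[:2];A=np.c_[D[:,0]*c+D[:,1]*n,-D[:,0]*n+D[:,1]*c]
        m=np.abs(A).max(1)-.075;w=1/(1+np.exp(np.clip(m/.001,-30,30)))
        band=np.abs(m)<.02
        a=(w*I)[band].sum()/w[band].sum();b=((1-w)*I)[band].sum()/(1-w)[band].sum();return -(a-b)
    best=min((minimize(f,[x0[0]+dx,x0[1]+dy,y],method="Nelder-Mead",options=dict(initial_simplex=[[x0[0]+dx,x0[1]+dy,y],[x0[0]+dx+.005,x0[1]+dy,y],[x0[0]+dx,x0[1]+dy+.005,y],[x0[0]+dx,x0[1]+dy,y+.06]]))
      for dx in(-.006,.006) for dy in (-.006,.006) for y in (-.1,0,.1)),key=lambda r:r.fun)
    return best.x[:2].round(4),np.degrees(best.x[2]).round(2),best.fun
def px2w(p,z):
    k=calibration("wrist");r=np.array(k["R"]).T@(np.linalg.inv(k["camera_matrix"])@[p[0],p[1],1]);o=-np.array(k["R"]).T@np.array(k["t"]);return (o+r*(z-o[2])/r[2])[:2].round(4)
E
python3 - <<'E'
from mat import *
im,d=camera("wrist")
print(fitmat(im,d)); print([px2w(p,.003) for p in((226,120),(399,115),(397,278),(239,284))])
for c in["scene","side"]:
    im,d=camera(c);r=cut_out("tray",c)
    P=cloud(r[0]["mask"],d,c);S=P[(P[:,2]>.024)&(P[:,2]<.036)];print(c,len(S),cv2.minAreaRect((S[:,:2]*1000).astype(np.float32)),np.percentile(P[:,2],[2,50,98]))
E
```

```text
(array([ 0.5234, -0.0979]), np.float64(2.1), np.float64(-16.822758611269343))
[array([ 0.4475, -0.1734]), array([ 0.4434, -0.0261]), array([ 0.5917, -0.0197]), array([ 0.5978, -0.1704])]
scene 202 ((513.2808837890625, -104.72955322265625), (109.12652587890625, 111.39845275878906), 81.57487487792969) [0.00497247 0.04774551 0.09154284]
side 462 ((544.169677734375, -372.92852783203125), (161.4142303466797, 188.9698486328125), 6.613107681274414) [0.00098764 0.00505169 0.03183395]
```

servo_tool([
  [[0,0,7.3],[-0.002,-0.001,0.03],100],
  [[0,0,0],[0,0,0.04],100],
  [[0,0,0],[0,0,0.04],100],
  [[0,0,0],[0,0,0.04],100],
  [[0,0,0],[0,0,0.024],100],
  [[0,0,0],[0,0,0],100],
  [[0,0,0],[0,0,0],100],
])

```text
time: 3.95
ee_pos: [0.5191, -0.096, 0.058]
tcp_rot: [180.0, 0.0, 172.7]
wrist_force: [0.8, 0.1, 1.2]
opening: 0.0857
grasp_force: 0.0
```

servo_tool([
  [[0,0,0],[0,0,0],0],
  [[0,0,0],[0,0,0],0],
  [[0,0,0],[0,0,0],0],
  [[0,0,0],[0,0,0],0],
  [[0,0,0],[0,0,0],0],
  [[0,0,0],[0,0,0],0],
  [[0,0,0],[0,0,0],0],
  [[0,0,0],[0,0,0],0],
], force=60)

```text
time: 4.75
ee_pos: [0.5192, -0.0959, 0.0577]
tcp_rot: [180.0, 0.0, 172.7]
wrist_force: [-0.5, 1.3, 6.3]
opening: 0.0137
grasp_force: 59.7
```

servo_tool([
  [[0,0,0],[0,0,-0.01],0],
  [[0,0,0],[0,0,-0.02],0],
  [[0,0,0],[0,0,-0.025],0],
  [[0,0,0],[0,0,-0.025],0],
  [[0,0,0],[0,0,-0.025],0],
  [[0,0,0],[0,0,-0.015],0],
  [[0,0,0],[0,0,0],0],
  [[0,0,0],[0,0,0],0],
  [[0,0,0],[0,0,0],0],
])

```text
time: 5.65
ee_pos: [0.5184, -0.0959, 0.1757]
tcp_rot: [180.0, -0.1, 172.7]
wrist_force: [0.3, -0.1, -4.3]
opening: 0.0132
grasp_force: 58.8
```

Run:
```python
from mat import *
o=get_obs();print({k:o[k] for k in ["time","q","ee_pos","tcp_rot","wrist_force","opening"]})
im,d=camera("wrist");print(fitmat(im,d,(.521,-.0975,.03)))
W=[]
for i in range(4): camera("wrist");W.append(get_obs()["wrist_force"])
print(np.array(W).round(2))
P=cloud(d>0,d,"wrist");c=d>0
z=np.percentile(P[:,2],99.5);print(P[:,2].max())
r=cut_out("canister","wrist");Q=cloud(r[0]["mask"],d,"wrist") if r else None
if r: 
  for z in (.144,.186):
    S=Q[abs(Q[:,2]-z)<.008]; print(z,S.mean(0),cv2.minAreaRect((S[:,:2]*1000).astype(np.float32)) if len(S)>20 else 0)
cv2.imwrite("pics/c.png",im[:,:,::-1])
```

```text
{'time': 5.65, 'q': array([-1.04812435e+01,  1.19533145e+00, -2.57839102e-02,  8.89164429e+01,
       -5.07498423e-03, -3.17994584e+00]), 'ee_pos': array([ 0.51838358, -0.09592687,  0.17574554]), 'tcp_rot': array([ 1.79997437e+02, -1.37627946e-01,  1.72698711e+02]), 'wrist_force': array([ 0.29152987, -0.08762935, -4.28186615]), 'opening': 0.013167054812188416}
(array([ 0.569 , -0.1063]), np.float64(-14.36), np.float64(-31.757599687782523))
[[ 0.43  0.07 -4.82]
 [-0.09  0.62 -5.15]
 [ 0.69  0.15 -4.64]
 [-0.24  0.01 -4.43]]
0.26752276456695945
```

View pics/c.png

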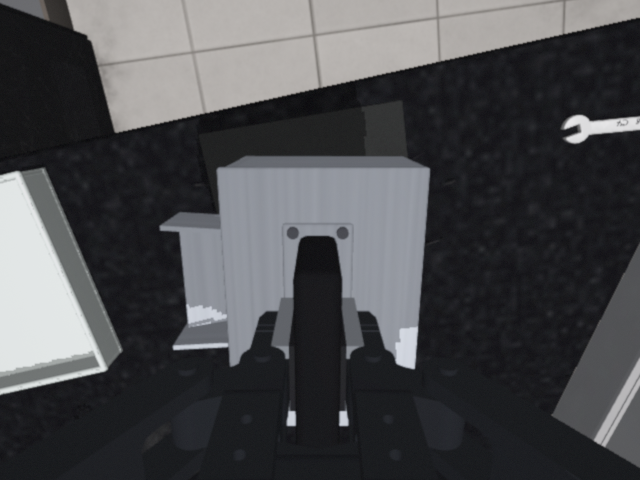

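The handle is held squarely, and about 4.7 N says both balls are inside. Next I carry it over to the tray and turn the spout towards the robot.

servo_tool([
  [[0,0,0],[-0.003,-0.013,0],0],
  [[0,0,0],[-0.007,-0.028,0],0],
  [[0,0,0],[-0.009,-0.034,0],0],
  [[0,0,0],[-0.009,-0.034,0],0],
  [[0,0,0],[-0.009,-0.034,0],0],
  [[0,0,0],[-0.009,-0.034,0],0],
  [[0,0,0],[-0.009,-0.034,0],0],
  [[0,0,0],[-0.009,-0.034,0],0],
  [[0,0,0],[-0.006,-0.022,0],0],
  [[0,0,0],[-0.003,-0.012,0],0],
  [[0,0,4],[0,0,0],0],
  [[0,0,7],[0,0,0],0],
])

```text
time: 7.15
ee_pos: [0.5557, -0.3825, 0.1768]
tcp_rot: [180.0, -0.0, 161.5]
wrist_force: [0.6, 0.1, -4.6]
opening: 0.0131
grasp_force: 59.0
```

servo_tool([
  [[0,0,8.5],[0,0,0],0],
  [[0,0,8.5],[0,0,0],0],
  [[0,0,8.5],[0,0,0],0],
  [[0,0,8.5],[0,0,0],0],
  [[0,0,8.5],[0,0,0],0],
  [[0,0,8.5],[0,0,0],0],
  [[0,0,8.5],[0,0,0],0],
  [[0,0,8.5],[0,0,0],0],
  [[0,0,8.5],[0,0,0],0],
  [[0,0,8.5],[0,0,0],0],
  [[0,0,8.5],[0,0,0],0],
  [[0,0,8.5],[0,0,0],0],
])

```text
time: 8.35
ee_pos: [0.5559, -0.3818, 0.1773]
tcp_rot: [-180.0, -0.0, 59.4]
wrist_force: [0.3, 0.5, -4.6]
opening: 0.0134
grasp_force: 59.0
```

Run:
```python
from mat import *
o=get_obs();print({k:o[k] for k in ["time","q","ee_pos","tcp_rot","wrist_force","opening"]})
for c in["side","scene"]:
    im,d=camera(c)
    for n in ["mat","tray","canister"]:
        r=mark_of(n,c); print(c,n,[(round(x["score"],2),world(x["xyz"],c).round(4)) for x in r[:2]])
    r=cut_out("mat",c)
    if r:
        P=cloud(r[0]["mask"],d,c);S=P[(abs(P[:,2]-.003)<.008)];print(c,len(S),cv2.minAreaRect((S[:,:2]*1000).astype(np.float32)))
im,d=camera("side");y,x=np.nonzero(r[0]["mask"]) if r else (0,0)
cv2.imwrite("pics/d.png",cv2.resize(im[120:480,160:480],None,fx=1.6,fy=1.6)[:,:,::-1])
```

```text
{'time': 8.35, 'q': array([-3.44846567e+01,  2.20283147e+01,  2.43548307e+01,  9.23396739e+01,
        6.68842687e-03,  8.61387734e+01]), 'ee_pos': array([ 0.55588957, -0.38179282,  0.17726265]), 'tcp_rot': array([-1.79987322e+02, -7.55930151e-03,  5.93765683e+01]), 'wrist_force': array([ 0.26122408,  0.4825958 , -4.56299472]), 'opening': 0.013377179929779688}
side mat [(0.75, array([ 0.5159, -0.0931,  0.006 ]))]
side tray [(0.58, array([ 0.5391, -0.3781,  0.0037]))]
side canister [(0.67, array([ 0.5498, -0.3786,  0.1219]))]
side 3539 ((518.131103515625, -98.9648666381836), (150.90325927734375, 158.7869873046875), 2.335026741027832)
scene mat [(0.64, array([ 0.5194, -0.098 , -0.0028])), (0.59, array([ 0.4993, -0.3451,  0.1282]))]
scene tray [(0.64, array([ 0.5437, -0.3736,  0.0023]))]
scene canister [(0.98, array([ 0.5446, -0.3775,  0.1126]))]
scene 2375 ((518.150634765625, -97.91975402832031), (157.60560607910156, 162.51144409179688), 2.7040247917175293)
```

View pics/d.png

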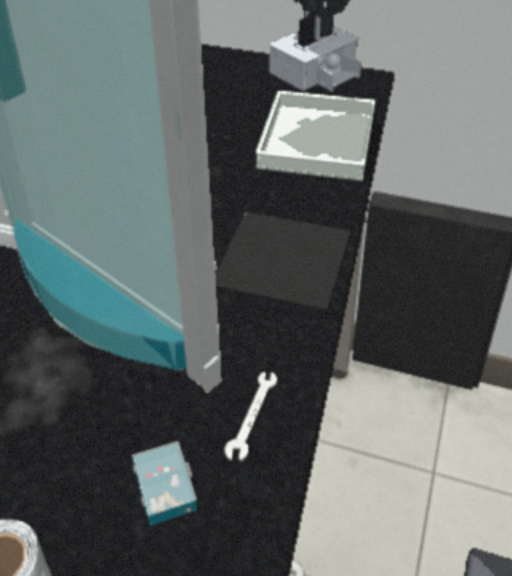

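The mat is clear at (285,258). The canister hangs over the tray at (315,58), with one ball showing in the spout. I'll shift slightly outward, lower it and tip.

servo_tool([
  [[0,0,0],[0,0.01,0.015],0],
  [[0,0,0],[0,0.01,0.02],0],
  [[0,0,0],[0,0,0.015],0],
  [[-3,0,0],[0,0,0],0],
  [[-5,0,0],[0,0,0],0],
  [[-5,0,0],[0,0,0],0],
  [[-5,0,0],[0,0,0],0],
  [[-6,0,0],[0,0,0],0],
  [[-6,0,0],[0,0,0],0],
  [[-6,0,0],[0,0,0],0],
  [[-6,0,0],[0,0,0],0],
  [[-3,0,0],[0,0,0],0],
])

```text
time: 10.1
ee_pos: [0.572, -0.3913, 0.1251]
tcp_rot: [134.9, 0.0, 59.7]
wrist_force: [-0.1, 0.7, -2.5]
opening: 0.0131
grasp_force: 60.1
```

servo_tool([
  [[0,0,0],[0,0,0],0],
  [[0,0,0],[0,0,0],0],
  [[0,0,0],[0,0,0],0],
  [[0,0,0],[0,0,0],0],
  [[0,0,0],[0,0,0],0],
  [[0,0,0],[0,0,0],0],
  [[0,0,0],[0,0,0],0],
  [[0,0,0],[0,0,0],0],
])

```text
time: 10.9
ee_pos: [0.5733, -0.3921, 0.1273]
tcp_rot: [135.0, -0.0, 59.7]
wrist_force: [-0.3, -0.4, -3.0]
opening: 0.0133
grasp_force: 60.1
```

Run:
```python
from mat import *
o=get_obs();print({k:o[k] for k in ["time","q","ee_pos","tcp_rot","wrist_force","opening"]})
im,d=camera("side")
for n in ["ball_1","canister","lip"]: print(n,[(round(x["score"],2),world(x["xyz"],"side").round(4)) for x in mark_of(n,"side")[:4]])
a=im[140:260,300:440]
im,d=camera("scene")
print([(round(x["score"],2),world(x["xyz"],"scene").round(4)) for x in mark_of("ball_1","scene")[:4]])
b=im[140:260,340:480]
cv2.imwrite("pics/e.png",cv2.resize(np.hstack([a,b]),(800,343))[:,:,::-1])
```

```text
{'time': 10.9, 'q': array([-36.03495875, -15.24229616, -34.17810937,  26.21487156,
         4.05230343,  85.93864317]), 'ee_pos': array([ 0.57326127, -0.39212773,  0.12726016]), 'tcp_rot': array([ 1.35006869e+02, -1.48173235e-03,  5.96998698e+01]), 'wrist_force': array([-0.30011203, -0.36328563, -2.97676322]), 'opening': 0.01326963176681314}
ball_1 [(0.44, array([ 0.5183, -0.3448,  0.0085])), (0.38, array([ 0.5008, -0.3589,  0.015 ]))]
canister [(0.59, array([ 0.5995, -0.4072,  0.0857]))]
lip [(0.57, array([ 0.565 , -0.383 ,  0.0507])), (0.22, array([ 0.5998, -0.407 ,  0.0825]))]
[(0.46, array([ 0.5787, -0.3856,  0.0707])), (0.4, array([ 0.4979, -0.3623,  0.0112])), (0.37, array([ 0.5076, -0.3421,  0.01  ]))]
```

View pics/e.png

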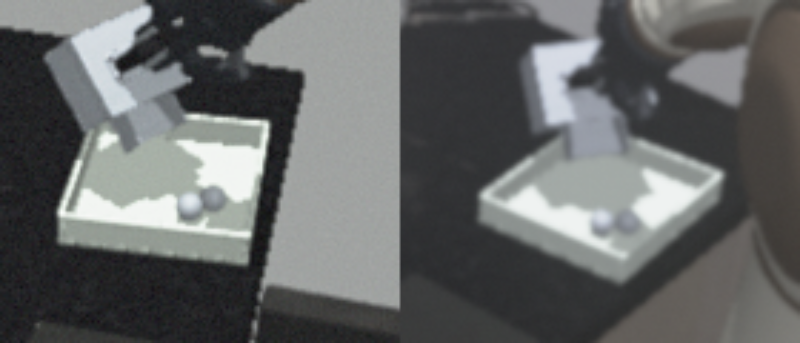

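Both views show two round grey things in the tray, at (190,207)/(213,198) on the left and (600,222)/(627,222) on the right; one could be a shadow. I'll level the canister and weigh it.

servo_tool([
  [[3,0,0],[0,0,0],0],
  [[6,0,0],[0,0,0],0],
  [[6,0,0],[0,0,0],0],
  [[6,0,0],[0,0,0],0],
  [[6,0,0],[0,0,0],0],
  [[6,0,0],[0,0,0],0],
  [[6,0,0],[0,0,0],0],
  [[4,0,0],[0,0,0],0],
  [[2,0,0],[0,0,-0.015],0],
  [[0,0,0],[0,0,-0.02],0],
  [[0,0,0],[0,0,-0.015],0],
  [[0,0,0],[0,0,0],0],
])

```text
time: 12.4
ee_pos: [0.5739, -0.3926, 0.1796]
tcp_rot: [179.8, 0.0, 59.7]
wrist_force: [0.2, -0.3, -2.2]
opening: 0.0129
grasp_force: 60.1
```

servo_tool([
  [[0,0,0],[0,0,0],0],
  [[0,0,0],[0,0,0],0],
  [[0,0,0],[0,0,0],0],
  [[0,0,0],[0,0,0],0],
  [[0,0,0],[0,0,0],0],
  [[0,0,0],[0,0,0],0],
])

```text
time: 13.0
ee_pos: [0.5727, -0.3918, 0.1772]
tcp_rot: [-180.0, -0.0, 59.7]
wrist_force: [0.2, 1.1, -2.5]
opening: 0.013
grasp_force: 60.1
```

Run:
```python
from mat import *
o=get_obs();print({k:o[k] for k in ["time","q","ee_pos","tcp_rot","wrist_force","torque"]})
W=[]
for i in range(20):
    im,d=camera("wrist");W.append(get_obs()["wrist_force"])
W=np.array(W);print(W.mean(0),W.std(0))
for c in ("side","scene"):
    im,d=camera(c);print(c,[(round(x["score"],2),world(x["xyz"],c).round(4)) for x in mark_of("ball_1",c)[:4]])
```

```text
{'time': 13.0, 'q': array([-3.43784881e+01,  2.50876993e+01,  2.83979908e+01,  9.33191869e+01,
        7.53845034e-04,  8.59263145e+01]), 'ee_pos': array([ 0.57270186, -0.39181685,  0.17716472]), 'tcp_rot': array([-1.79991181e+02, -1.38386668e-03,  5.96951972e+01]), 'wrist_force': array([ 0.18491509,  1.05676376, -2.48062873]), 'torque': array([-0.03872413,  0.0402189 ,  0.05283809])}
[ 0.19922297 -0.14899473 -2.63037962] [0.42048686 0.42534925 0.56081568]
side [(0.45, array([ 0.5151, -0.3387,  0.0116])), (0.4, array([ 0.5029, -0.3566,  0.0178]))]
scene [(0.42, array([ 0.5114, -0.3369,  0.0131]))]
```

The scale reads 2.63 ± 0.13 N. An empty canister would be 2.45 N and one ball would make it at least 3.4 N, so it is empty, which agrees with the two balls seen. Next I refine the mat pose while it is unobstructed.

```bash
sed -i 's/def fitmat(im,d,x0=(.519,-.0955,0.)):/def fitmat(im,d,x0=(.519,-.0975,0.),cam="wrist"):/; s/cloud(d>0,d,"wrist");v,u/cloud(d>0,d,cam);v,u/' mat.py
python3 - <<'E'
from mat import *
for c in ("side","scene","wrist"):
    im,d=camera(c)
    try: print(c,fitmat(im,d,cam=c))
    except Exception as e: print(c,e)
    if c=="wrist": cv2.imwrite("pics/f.png",im[:,:,::-1])
    if c=="side": cv2.imwrite("pics/tray.png",cv2.resize(im[160:250,310:410],(800,720))[:590,:,::-1])
E
```

```text
side (array([ 0.5196, -0.0967]), np.float64(1.33), np.float64(-16.90216721229485))
scene (array([ 0.516 , -0.0964]), np.float64(1.37), np.float64(-9.985149479492883))
wrist (array([ 0.5229, -0.0958]), np.float64(1.57), np.float64(-19.266152779291293))
```

View pics/tray.png

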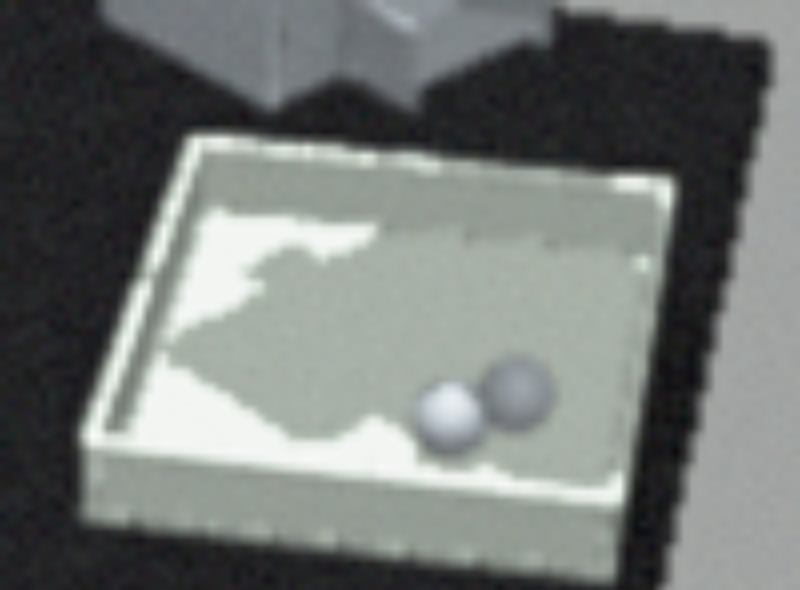

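Two balls clearly lie in the tray, at (452,415) and (517,392). I'll bring the canister back, first turning and then translating.

servo_tool([
  [[0,0,-6],[0,0,0],0],
  [[0,0,-8.5],[0,0,0],0],
  [[0,0,-8.5],[0,0,0],0],
  [[0,0,-8.5],[0,0,0],0],
  [[0,0,-8.5],[0,0,0],0],
  [[0,0,-8.5],[0,0,0],0],
  [[0,0,-8.5],[0,0,0],0],
  [[0,0,-8.5],[0,0,0],0],
  [[0,0,-8.5],[0,0,0],0],
  [[0,0,-8.5],[0,0,0],0],
  [[0,0,-8.5],[0,0,0],0],
  [[0,0,-8.5],[0,0,0],0],
])

```text
time: 15.55
ee_pos: [0.5728, -0.3918, 0.1773]
tcp_rot: [-180.0, 0.0, 159.6]
wrist_force: [0.2, 0.4, -2.0]
opening: 0.0136
grasp_force: 60.1
```

servo_tool([
  [[0,0,-8.5],[0,0,0],0],
  [[0,0,-8.5],[0,0,0],0],
  [[0,0,-5.5],[0,0,0],0],
  [[0,0,0],[0.003,0.024,0],0],
  [[0,0,0],[0.006,0.04,0],0],
  [[0,0,0],[0.006,0.045,0],0],
  [[0,0,0],[0.006,0.045,0],0],
  [[0,0,0],[0.006,0.045,0],0],
  [[0,0,0],[0.006,0.045,0],0],
  [[0,0,0],[0.006,0.035,0],0],
  [[0,0,0],[0.004,0.025,0],0],
  [[0,0,0],[0,0,0],0],
])

```text
time: 16.75
ee_pos: [0.5203, -0.0866, 0.1779]
tcp_rot: [180.0, 0.0, -178.1]
wrist_force: [-0.1, -1.1, -1.9]
opening: 0.0133
grasp_force: 60.1
```

Run:
```python
from mat import *
o=get_obs();print({k:o[k] for k in ["time","q","ee_pos","tcp_rot","wrist_force"]})
im,d=camera("wrist")
r=cut_out("canister","wrist")
if r:
    P=cloud(r[0]["mask"],d,"wrist");S=P[abs(P[:,2]-.168)<.008];print(len(S),np.percentile(P[:,2],[5,50,95]),cv2.minAreaRect((S[:,:2]*1000).astype(np.float32)) if len(S)>9 else 0)
```

```text
{'time': 16.75, 'q': array([-9.46891283e+00,  1.06120984e+00,  7.97160727e-02,  8.89752060e+01,
        3.83211970e-02, -1.13466590e+01]), 'ee_pos': array([ 0.52029207, -0.08658361,  0.17793607]), 'tcp_rot': array([ 1.79970947e+02,  4.99934043e-02, -1.78122252e+02]), 'wrist_force': array([-0.14856719, -1.14747258, -1.90087632])}
29015 [0.13326141 0.1722211  0.21425067] ((520.9536743164062, -87.71824645996094), (109.70559692382812, 76.35807037353516), 1.6776667833328247)
```

servo_tool([
  [[0,0,0],[-0.001,0,0.015],0],
  [[0,0,0],[0,0,0.025],0],
  [[0,0,0],[0,0,0.025],0],
  [[0,0,0],[0,0,0.025],0],
  [[0,0,0],[0,0,0.015],0],
  [[0,0,0],[0,0,0.007],0],
  [[0,0,0],[0,0,0.003],0],
  [[0,0,0],[0,0,0],0],
  [[0,0,0],[0,0,0],0],
  [[0,0,0],[0,0,0],0],
])

```text
time: 17.85
ee_pos: [0.5223, -0.0893, 0.0632]
tcp_rot: [-180.0, 0.1, -178.3]
wrist_force: [0.5, 0.3, -2.6]
opening: 0.0133
grasp_force: 60.0
```

servo_tool([
  [[0,0,0],[0.001,0,0.002],0],
  [[0,0,0],[0,0,0.0015],0],
  [[0,0,0],[0,0,0.001],0],
  [[0,0,0],[0,0,0.0005],0],
  [[0,0,0],[0,0,0],0],
  [[0,0,0],[0,0,0],0],
])

```text
time: 18.45
ee_pos: [0.5207, -0.0892, 0.0577]
tcp_rot: [180.0, 0.0, -178.3]
wrist_force: [-4.5, 1.0, 5.3]
opening: 0.0129
grasp_force: 61.1
```

Contact, so the canister is seated. I'll release and rise.

servo_tool([
  [[0,0,0],[0,0,-0.0005],30],
  [[0,0,0],[0,0,0],60],
  [[0,0,0],[0,0,0],100],
  [[0,0,0],[0,0,0],100],
  [[0,0,0],[0,0,0],100],
  [[0,0,0],[0,0,0],100],
  [[0,0,0],[0,0,0],100],
  [[0,0,0],[0,0,-0.02],100],
  [[0,0,0],[0,0,-0.05],100],
  [[0,0,0],[0,0,-0.05],100],
  [[0,0,0],[0,0,-0.05],100],
  [[0,0,0],[0,0,0],100],
])

```text
time: 19.65
ee_pos: [0.5227, -0.0896, 0.2352]
tcp_rot: [-179.9, 0.6, -178.3]
wrist_force: [0.2, -0.3, 0.5]
opening: 0.0853
grasp_force: 0.0
```

Run:
```python
from mat import *
o=get_obs();print({k:o[k] for k in ["time","ee_pos","tcp_rot","opening"]})
im,d=camera("wrist");print("mat",fitmat(im,d,(.52,-.097,.03)))
P=cloud(d>0,d,"wrist");P=P[np.hypot(P[:,0]-.52,P[:,1]+.09)<.09]
for z,t in((.051,.005),(.093,.006)):
    S=P[abs(P[:,2]-z)<t];print(z,len(S),S.mean(0),cv2.minAreaRect((S[:,:2]*1000).astype(np.float32)))
for n in ["lip","handle_top"]: print(n,[(round(x["score"],2),world(x["xyz"],"wrist").round(4)) for x in mark_of(n,"wrist")[:1]])
print(o["wrist_force"]);cv2.imwrite("pics/g.png",im[:,:,::-1])
```

```text
{'time': 19.65, 'ee_pos': array([ 0.52270127, -0.08960533,  0.23516156]), 'tcp_rot': array([-179.88368826,    0.57841234, -178.3038952 ]), 'opening': 0.08531465228225878}
mat (array([ 0.5224, -0.0985]), np.float64(1.75), np.float64(-16.699525792737383))
0.051 11099 [ 0.51551982 -0.08729197  0.04897085] ((519.9310913085938, -87.49971771240234), (109.81546783447266, 76.16802215576172), 1.7481105327606201)
0.093 1674 [ 0.5188573  -0.08963514  0.09021519] ((519.7324829101562, -89.4740982055664), (61.19553756713867, 13.734594345092773), 1.4314439296722412)
lip [(0.76, array([ 0.5199, -0.1517,  0.0091]))]
handle_top [(0.66, array([ 0.5146, -0.0899,  0.0887]))]
[ 0.22100894 -0.30007187  0.51222848]
```

View pics/g.png

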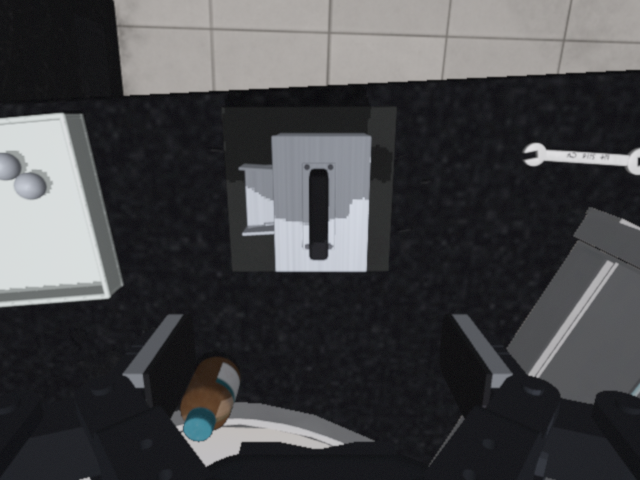

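Both balls lie in the tray, at (8,166) and (30,185). The canister stands upright on the mat at (320,205), within about 2 mm of its middle and well under 1° of square. The bottle and the wrench are where they were, and nothing came near the fitting box.

```bash
python3 -c "
from workcell import *
print(job_done())"
```

```text
the job is handed in; nothing more can be done
None
```

The job is handed in at about 20 s of the 72 s: both balls are in the tray, the canister weighed empty (about 2.6 N) after one tip, and it stands upright and squared within about 2 mm of the mat's middle.

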